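Show the end of a machine-base bolt to the inspection camera

TASK

Pull the hex-headed bolt out of the upside-down machine base and present its threaded end to the inspection camera: hold the bolt in the air in line with the lens axis, threaded end towards the lens and about 80 mm from the glass. Finish while still holding it there steadily, with nothing but the gripper carrying it; do not bump the camera, and leave the two levelling feet, the tin and the wrench where they are.

Things in the scene. Friction and masses are not known exactly. Their poses are not given: they have to be found in the camera images.
- bolt_head (a point): centre of the hex head (36 mm across flats, 22 tall) of the loose steel bolt, ~0.5 kg, to be shown. Under the head a round flange, 46 mm wide, 4 thick, rests on the casting's top face (this point is 15 mm above it at the start). z runs along the bolt from threaded end to head; x is square to one pair of flats, the others lie 60 degrees either side; yaw arbitrary. Not screwed in: lifts straight out
- bolt_tip (a point): centre of the threaded end face of the same bolt, 85 mm from bolt_head along the bolt's -z; the shank is 24 mm in diameter and 70 mm long below the flange. Same axes as bolt_head
- camera_head: fixed inspection camera: black 50 mm box with a 46 mm aluminium lens ring, in a low yoke on a 110 x 90 mm foot, under 125 mm tall in all. Origin: centre of the lens glass (front face), 105 mm above the bench; z points out of the lens along its viewing axis: up, leaning 30 degrees from vertical roughly towards the robot (heading varies); x, y square to it
- casting: fixed upside-down machine base casting, blue sides, dark top face: 250 (x) x 350 (y) mm, top face 90 mm above the bench; origin at the centre of its underside, z up. Three 27 mm bores through its 20 mm thick top plate at x, y = (60, -110), (60, 110), (-50, 0) mm; the bolt stands in one, the two feet in the others, in any order
- foot1_pad (a point): a bystander levelling foot: a flat black rubber disc, 58 mm diameter, 12 mm thick, on a 30 mm collar, with a 24 mm steel stud standing in a bore of the casting; this point is the centre of the disc, 12 mm above the casting's top face (disc top 18 mm above that face)
- foot2_pad (a point): the other bystander levelling foot: a flat black rubber disc, 58 mm diameter, 12 mm thick, on a 30 mm collar, with a 24 mm steel stud standing in a bore of the casting; this point is the centre of the disc, 12 mm above the casting's top face (disc top 18 mm above that face)
- tin: bystander tin standing on the bench, 76 mm diameter, 85 mm tall, origin at the centre of its underside
- wrench: bystander open-ended wrench lying flat on the bench beyond the casting, 200 mm long, origin under its middle
Mind the look-alikes: they are no part of the job. What is meant by the part that bears bolt_head is not pink, and is the larger of those in its own colour.

How it is judged:
By the outcome, as a careful person would: the job done as asked, in the order asked, and still so for the second after the job is handed in, while the arm keeps its last pose, push and grip.
It also fails if it takes over 42 s, if anything falls off the work surface, if the arm or the gripper's body presses on something with over 40 N, if the wrist force passes 120 N, or if a joint passes its speed limit or range.

ROBOT

A 7-joint arm with a two-finger parallel gripper is mounted at the origin on the work surface. World frame = base frame: x ahead of the robot, y to its left, z up, the work surface at z = 0. Lengths are in m, angles in rad, forces in N, time in s.
With the tool pointing down it reaches from about 0.425 to 1.025 m from the base axis. Payload 3.6 kg.
Tool frame: the origin (TCP) lies on the centre line of the jaws, within the pads' length; the fingertips stand robot.tip_extent ahead of it and the grasp point (between the pads) lies 11 mm behind it (robot.tip_extent is the distance from the TCP to the fingertips, in m); x points along the fingers, z is the direction in which the jaws open and shut, and the axes are right-handed (so a half turn about x gives the same grasp; the last joint's range is limited). The gripper opens to 85 mm and grips with 20 to 120 N. Pads are 22 mm wide; open, the fingers measure 114 mm over their backs; the gripper's body (76 mm by 85 mm) begins 54 mm behind the grasp point. The pads swing forward as they close: fully open they stand 13 mm farther back than shut.
Start: joints at [-1.359, 0.591, 0.048, 1.609, -0.033, 0.943, -0.034], TCP at [0.218, 0.692, 0.239] pointing down, gripper open.
Joint ranges: [-2.69, 2.69], [-0.47, 2.24], [-1.27, 1.36], [0.19, 2.51], [-1.53, 4.68], [0.08, 2.07], [-3.09, 3.09]. Speed limits (rad/s): [2.57, 2.57, 3.14, 3.14, 3.14, 3.14, 3.14].

INTERFACE

Orientations are given as a rotation vector (axis times angle).
In Python, from plant import robot, eyes gives the robot as it stands.
- The arm moves only by the shell command python3 -m creep 'ROWS' [FORCE]. ROWS is text: rows parted by semicolons, each of 5 numbers parted by spaces: the opening in per cent of the stroke, from 0 (shut) to 100 (fully open), then the shift along the world's x, y, z in mm, then the turn about the world's z in degrees. In form: grip tx ty tz yaw; .... A call has 1 to 5 rows; each row shifts and turns the commanded pose from where the row before left it; what a row does not reach is not made up. A row lasts 1/12 s, in which the tool goes at most 41.7 mm and 7.16 degrees, less where a joint would pass 70% of its speed; a pose out of reach is approached as far as the arm can. A call is refused whole if a number of a shift passes 41.7 or a number of a turn 7.16, either way. A call with a gripper value outside its range is refused whole. The fingers move at their own pace and stop on an object; FORCE is the grip in N (left out, the last holds). Time passes only in rows, so rows that do not move let the fingers close. It gives the time, the measured TCP pose, the force and the opening at its end, in the units of the state.
- robot.read_state(): the state, without advancing time (a new reading comes with each control period).
- eyes.grab_frame(name): name is "side" or "top"; returns a dict with "img" (400x640x3 uint8, red, green, blue), "z_map" (400x640 float32, m along the optical axis (not along the pixel's ray), 0 where there is no reading), "fx", "fy", "cx", "cy" (pixels), "position" and "rotation" of the camera in the world. Camera axes: x right, y down, z forward; pixel columns grow to the right and rows downward; lengths in m; the calibration is good to about 2 mm. A picture is of the moment at which its call begins.
- robot.job_done(): hands the job in, once; it reports no verdict.
The state is a dict: "time_s": time; "joints": joint angles; "qvel": joint speeds; "joint_torque": joint torques, N m; "position": TCP position; "ee_rot": TCP orientation; "force": force on the tool from outside, world axes, zero at the start; "ft_torque": the same for the moment, N m; "grip_width": finger opening in m.
Only numpy, scipy, OpenCV 4.12 (cv2) and the standard library are available. Lean on these libraries where they do the work, as an engineer would, in place of code of your own. Each camera call takes 0.05 s, during which the arm holds its last target. There are 200 camera calls.

## Working session

There is one attempt and no reset: what is moved stays moved. The work goes in short steps, Python scripts to look and compute and a shell command to move; the robot and the scene stay as the last step left them, time stands still between calls to the robot, and variables do not carry over. Pictures are saved under pics/ and viewed, about 8 in all and at most 12, crops included, and the job is handed in when it is done.

```bash
ls; mkdir -p pics; cat > h.py <<'E'
import numpy as np,cv2
from plant import robot,eyes
from scipy.spatial.transform import Rotation as R
def grab(n,save=None):
    f=eyes.grab_frame(n)
    if save:
        cv2.imwrite(f'pics/{save}.png',f['img'][:,:,::-1]); np.savez(f'pics/{save}.npz',**f)
    return f
def rot(f):
    r=np.array(f['rotation'],float); return r if r.shape==(3,3) else R.from_rotvec(r).as_matrix()
def cloud(f):
    z=f['z_map']; v,u=np.indices(z.shape)
    p=np.stack([(u-f['cx'])/f['fx']*z,(v-f['cy'])/f['fy']*z,z],-1)
    return p@rot(f).T+np.array(f['position'])
def proj(f,P):
    c=(np.atleast_2d(P)-np.array(f['position']))@rot(f)
    return np.c_[c[:,0]/c[:,2]*f['fx']+f['cx'],c[:,1]/c[:,2]*f['fy']+f['cy']]
E
python3 - <<'E'
from h import *
for n in('top','side'):
    f=grab(n,n+'0'); print(n,f['position'],f['rotation'],f['fx'],f['cx'],f['cy'])
print(robot.read_state(),robot.tip_extent)
E
```

```text
pics
top [ 0.47615787 -0.05004003  1.02065945] [-2.22400215  2.16061991 -0.03137773] 419.5191885577134 321.2790827698458 205.08337683378917
side [-0.10483415 -0.614157    0.64755215] [-2.00326851  0.86270723 -0.47988906] 432.5021524280548 319.0066820662466 200.83159220136545
{'time_s': 0.1, 'joints': array([-1.35949664,  0.59203036,  0.04830998,  1.60972154, -0.03329614,
        0.94271287, -0.03369688]), 'qvel': array([ 8.31742351e-04, -1.73831014e-03, -1.47418128e-05, -1.74197440e-03,
       -4.93896901e-04, -2.25993310e-03,  1.06547077e-03]), 'joint_torque': array([ 4.78812552e-03, -5.49993932e+01,  1.55298550e+00, -1.98824573e+01,
        9.62717371e-03,  3.75369171e-03, -6.16843776e-08]), 'position': array([0.21734458, 0.69087028, 0.23824294]), 'ee_rot': array([-0.98318198,  1.33971752,  0.98099184]), 'force': array([0.28596654, 0.0274495 , 0.01635381]), 'ft_torque': array([-0.03231827,  0.00565594,  0.01068481]), 'grip_width': 0.0854165625677027} 0.008
```

View pics/top0.png

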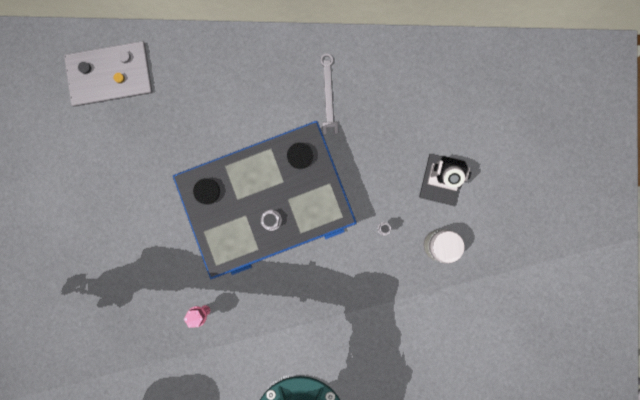

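View pics/side0.png

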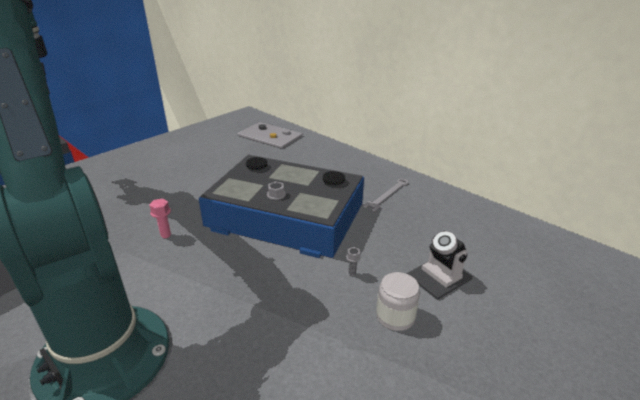

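```bash
python3 - <<'E'
from h import *
t=dict(np.load('pics/top0.npz'));s=dict(np.load('pics/side0.npz'))
for n,f,uvs in(('top',t,[(271,219),(207,190),(300,155),(454,178),(447,247),(385,229),(195,317),(328,90)]),('side',s,[(276,187),(445,242),(399,283)])):
    P=cloud(f)
    for u,v in uvs: print(n,u,v,P[v,u].round(4))
    m=0
# casting corners
P=cloud(t)
top=((P[...,2]>.08)&(P[...,2]<.1)).astype(np.uint8)
n,l,st,c=cv2.connectedComponentsWithStats(top); k=1+st[1:,4].argmax()
q=P[l==k][:,:2].astype(np.float32); print('rect',cv2.minAreaRect(q), np.median(P[l==k][:,2]))
# head top
m=(P[...,2]>.106)&(P[...,2]<.13); b=np.zeros_like(m); b[200:240,250:292]=1
q=P[m&b]; print('head',len(q),q.mean(0),q[:,2].max(), cv2.minEnclosingCircle(q[:,:2].astype(np.float32)))
# camera cloud
for n,f,(a,bb,c0,d) in(('top',t,(150,205,425,475)),('side',s,(225,275,425,470))):
    P=cloud(f)[a:bb,c0:d].reshape(-1,3); q=P[(P[:,2]>.06)]
    print(n,len(q),q.min(0),q.max(0))
def crop(f,u,v,r,k): return cv2.resize(f['img'][v-r:v+r,u-r:u+r,::-1],(k,k),interpolation=cv2.INTER_CUBIC)
cv2.imwrite('pics/c0.png',np.vstack([np.hstack([crop(t,271,219,20,300),crop(t,450,178,30,300)]),np.hstack([crop(s,276,189,20,300),crop(s,445,250,30,300)])]))
E
```

```text
top 271 219 [0.4818 0.0712 0.1168]
top 207 190 [0.5412 0.2147 0.1085]
top 300 155 [0.6238 0.0136 0.1079]
top 454 178 [ 0.5825 -0.3231  0.1076]
top 447 247 [ 0.4316 -0.316   0.088 ]
top 385 229 [ 0.467  -0.1817  0.0658]
top 195 317 [0.263  0.2328 0.0974]
top 328 90 [ 0.8015 -0.0429  0.0082]
side 276 187 [0.4751 0.0665 0.1152]
side 445 242 [ 0.5802 -0.3279  0.1029]
side 399 283 [ 0.4342 -0.3179  0.0837]
rect ((0.5255722403526306, 0.09324759244918823), (0.250343918800354, 0.3506118655204773), 22.533493041992188) 0.09067111540191652
head 249 [0.47934754 0.07340155 0.11675343] 0.12135485839059923 ((0.4793565273284912, 0.07352156937122345), 0.020251838490366936)
top 869 [ 0.47615787 -0.36791627  0.06102466] [ 0.63715218 -0.05004003  1.02065945]
side 887 [-0.10483415 -0.614157    0.06011759] [ 0.62494798 -0.28790074  0.64755215]
```

View pics/c0.png

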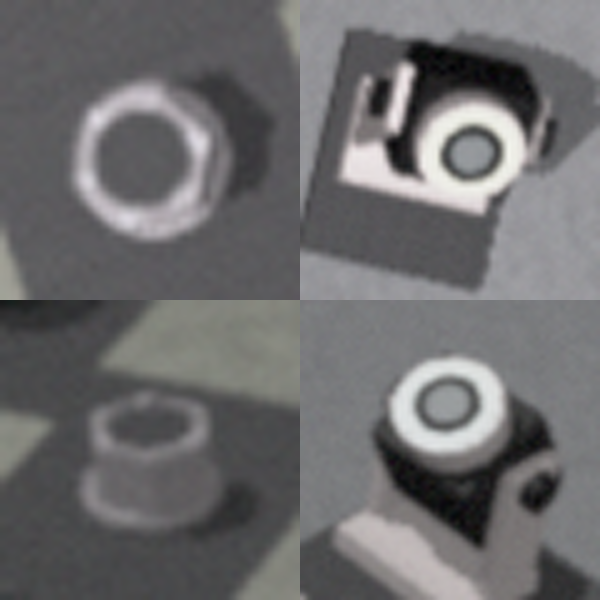

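```bash
cat > m.py <<'E'
from h import *
t=dict(np.load('pics/top0.npz'));s=dict(np.load('pics/side0.npz'))
def tri(a,b):
    A=[];B=[]
    for f,(u,v) in((t,a),(s,b)):
        d=rot(f)@np.array([(u-f['cx'])/f['fx'],(v-f['cy'])/f['fy'],1]); d/=np.linalg.norm(d)
        M=np.eye(3)-np.outer(d,d); A.append(M);B.append(M@f['position'])
    return np.linalg.lstsq(np.vstack(A),np.hstack(B),rcond=None)[0]
L=tri((454.4,178.4),(444.,240.7)); print('lens',L)
# foot of camera
P=cloud(t)[145:210,412:485].reshape(-1,3); q=P[(P[:,2]>.004)&(P[:,2]<.2)&(abs(P[:,0]-.58)<.09)]
g=q[q[:,2]<.03]; print('foot',len(g),np.median(g[:,2]),cv2.minAreaRect(g[:,:2].astype(np.float32)))
for f in(t,s):
    P=cloud(f).reshape(-1,3); d=np.linalg.norm(P-L,axis=1); q=P[d<.021]
    for _ in range(5):
        c=q.mean(0); n=np.linalg.svd(q-c)[2][2]; n*=np.sign(n[2]); q=q[abs((q-c)@n)<.003]
    print('ring',len(q),c,n,'tilt',np.degrees(np.arccos(n[2])),'head',np.degrees(np.arctan2(n[1],n[0])))
ims=[]
c=np.array([.4794,.0738]); N=400; sc=.06/N
j,i=np.meshgrid(np.arange(N),np.arange(N))
for f in(t,s):
    W=np.stack([c[0]+(N/2-i)*sc,c[1]+(N/2-j)*sc,np.full(i.shape,.1165)],-1).reshape(-1,3)
    m=proj(f,W).astype(np.float32).reshape(N,N,2)
    im=cv2.remap(f['img'],m[...,0],m[...,1],cv2.INTER_CUBIC)[:,:,::-1]
    ims.append(cv2.normalize(im,None,0,255,cv2.NORM_MINMAX))
cv2.imwrite('pics/hex.png',np.hstack(ims))
E
python3 m.py
```

```text
lens [ 0.58193231 -0.32486718  0.10372725]
foot 1013 0.010585087991114905 ((0.5943299531936646, -0.3385591208934784), (0.1460111439228058, 0.17183950543403625), 1.36603581905365)
ring 257 [ 0.58101933 -0.32482948  0.10592829] [-0.48723841  0.10651191  0.86674907] tilt 29.916969946904093 head 167.66893637260344
ring 283 [ 0.58102671 -0.32527626  0.10509124] [-0.48318367  0.10801461  0.86883047] tilt 29.67698427591508 head 167.39884036335812
```

View pics/hex.png

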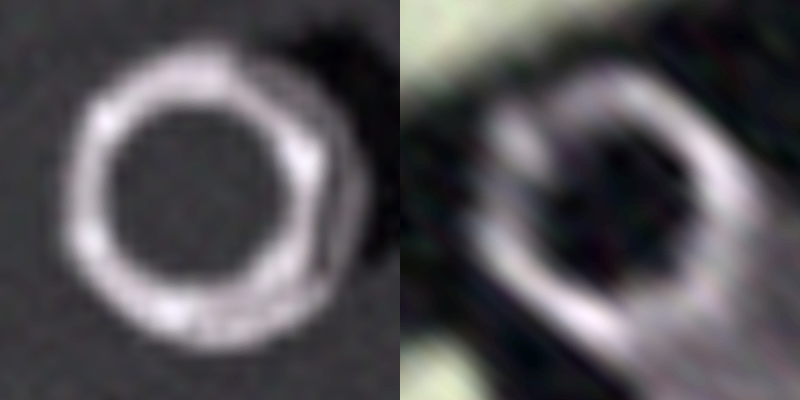

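```bash
cat > st.py <<'E'
from h import *
s=robot.read_state(); M=R.from_rotvec(s['ee_rot']).as_matrix()
print('t',round(s['time_s'],2),'p',(s['position']*1e3).round(1),'toolx',M[:,0].round(3),'jaw heading',np.degrees(np.arctan2(M[1,2],M[0,2])).round(1),'F',s['force'].round(1),'T',s['ft_torque'].round(2),'w',round(s['grip_width']*1e3,1),'q',s['joints'].round(2))
E
python3 st.py
```

```text
t 0.1 p [217.3 690.9 238.2] toolx [-0.001 -0.002 -1.   ] jaw heading 72.5 F [0.3 0.  0. ] T [-0.03  0.01  0.01] w 85.4 q [-1.36  0.59  0.05  1.61 -0.03  0.94 -0.03]
```

```bash
r='x'; 
python3 -m creep '100 14.6 -34.3 0 2.5;100 14.6 -34.3 0 2.5;100 14.6 -34.3 0 2.5;100 14.6 -34.3 0 0;100 14.6 -34.3 0 0' 40 >/dev/null
python3 -m creep '100 14.6 -34.3 0 0;100 14.6 -34.3 0 0;100 14.6 -34.3 0 0;100 14.6 -34.3 0 0;100 14.6 -34.3 0 0' >/dev/null
python3 -m creep '80 14.6 -34.3 0 0;80 14.6 -34.3 0 0;80 14.6 -34.3 0 0;80 14.6 -34.3 0 0;80 14.6 -34.3 0 0' >/dev/null
python3 -m creep '80 14.6 -34.3 -15 0;80 14.6 -34.3 -15 0;80 14.6 -34.3 -15 0;80 0 0 0 0;80 0 0 0 0' 
python3 st.py
```

```text
time_s: 1.77
position: [0.4802, 0.0712, 0.1933]
ee_rot: [-1.076, 1.292, 1.076]
force: [-0.2, 1.1, -0.5]
grip_width: 0.0686
t 1.77 p [480.2  71.2 193.3] toolx [-0.002 -0.001 -1.   ] jaw heading 79.7 F [-0.2  1.1 -0.5] T [ 0.05 -0.01  0.  ] w 68.6 q [-0.34  0.37  0.12  2.18 -0.08  0.6   1.23]
```

```bash

python3 -m creep '80 0 2.8 -25 0;80 0 0 -25 0;80 0 0 -20 0;80 0 0 -13 0;80 0 0 0 0' 
python3 -m creep '0 0 0 0 0;0 0 0 0 0;0 0 0 0 0;0 0 0 0 0;0 0 0 0 0' 40
python3 -m creep '0 0 0 0 0;0 0 0 0 0;0 0 0 0 0' 
python3 st.py; python3 - <<'E'
from h import *
f=grab('side','side1'); cv2.imwrite('pics/g1.png',cv2.resize(f['img'][120:240,200:380,::-1],None,fx=4,fy=4,interpolation=cv2.INTER_CUBIC))
E
```

```text
time_s: 2.18
position: [0.4783, 0.0787, 0.1094]
ee_rot: [-1.081, 1.289, 1.086]
force: [-0.6, -0.3, 0.5]
grip_width: 0.0682
time_s: 2.6
position: [0.4801, 0.0744, 0.1128]
ee_rot: [-1.081, 1.289, 1.078]
force: [-1.6, -6.0, 4.4]
grip_width: 0.0346
time_s: 2.85
position: [0.4801, 0.0744, 0.1128]
ee_rot: [-1.081, 1.288, 1.078]
force: [-0.3, -6.4, 4.6]
grip_width: 0.0349
t 2.85 p [480.1  74.4 112.8] toolx [ 0.    -0.002 -1.   ] jaw heading 80.0 F [-0.3 -6.4  4.6] T [-1.47  0.33  0.09] w 34.9 q [-0.32  0.51  0.09  2.24 -0.1   0.4   1.25]
```

View pics/g1.png

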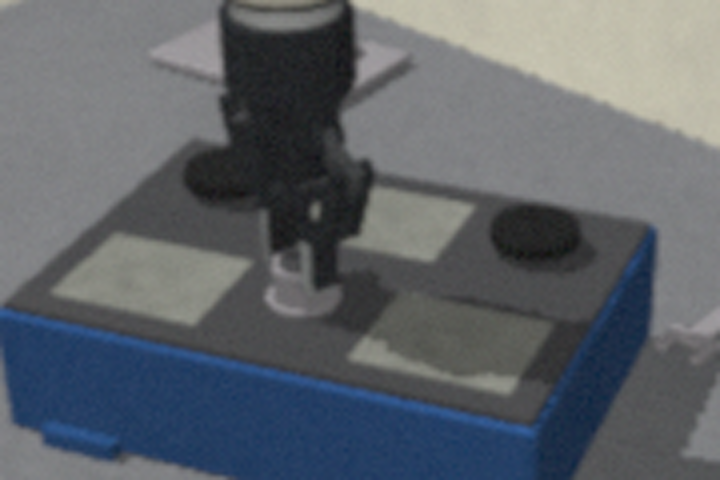

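```bash

python3 -m creep '65 0 0 0 0;65 0 0 4 0;65 0 0 0 0;65 0 0 0 0' >/dev/null
python3 -m creep '0 0 0 0 0;0 0 0 0 0;0 0 0 0 0;0 0 0 0 0;0 0 0 0 0' 40
python3 -m creep '0 0 0 0 0;0 0 0 0 0' >/dev/null; python3 st.py
python3 -m creep '0 0 0 8 0;0 0 0 15 0;0 0 0 25 0;0 0 0 25 0;0 0 0 25 0' 
python3 -m creep '0 0 0 10 0;0 0 0 0 0;0 0 0 0 0' 
python3 st.py; python3 - <<'E'
from h import *
f=grab('side','side2'); cv2.imwrite('pics/g2.png',cv2.resize(f['img'][80:240,200:380,::-1],None,fx=4,fy=3.7,interpolation=cv2.INTER_CUBIC))
E
```

```text
time_s: 3.65
position: [0.4799, 0.0745, 0.1159]
ee_rot: [-1.081, 1.29, 1.079]
force: [-1.3, -5.5, 9.2]
grip_width: 0.0347
t 3.82 p [479.9  74.5 115.9] toolx [-0.001 -0.003 -1.   ] jaw heading 80.0 F [-1.9 -5.2  8.7] T [-1.32  0.36  0.07] w 34.7 q [-0.32  0.5   0.09  2.23 -0.1   0.41  1.25]
time_s: 4.23
position: [0.4788, 0.0767, 0.2134]
ee_rot: [-1.079, 1.29, 1.082]
force: [0.2, 0.4, -5.3]
grip_width: 0.0343
time_s: 4.48
position: [0.4797, 0.0774, 0.2229]
ee_rot: [-1.08, 1.286, 1.081]
force: [0.3, -0.3, -4.9]
grip_width: 0.0345
t 4.48 p [479.7  77.4 222.9] toolx [-0.001  0.    -1.   ] jaw heading 80.1 F [ 0.3 -0.3 -4.9] T [0.   0.07 0.05] w 34.5 q [-0.36  0.32  0.13  2.16 -0.07  0.67  1.22]
```

View pics/g2.png

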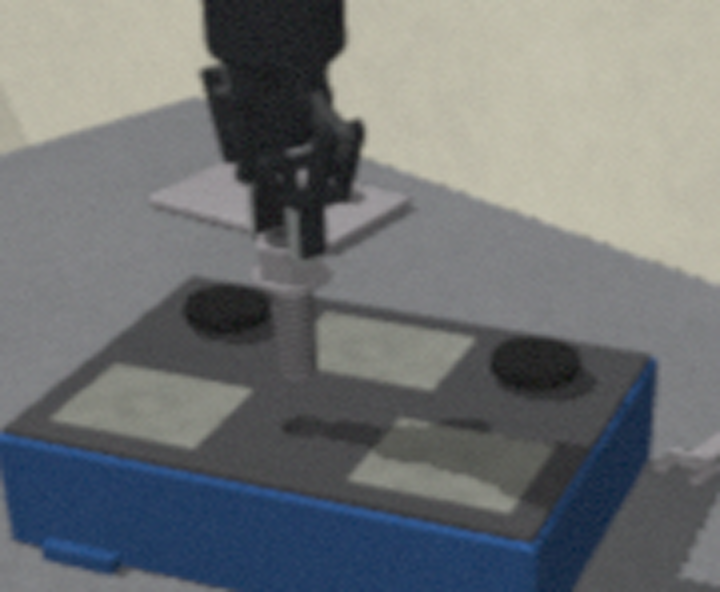

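```bash

python3 -m creep '0 10.8 -20.8 0 -6.4;0 10.8 -20.8 0 -6.4;0 10.8 -20.8 0 -6.4;0 10.8 -20.8 0 -6.4;0 10.8 -20.8 0 -6.4' 40 >/dev/null
python3 -m creep '0 10.8 -20.8 0 -6.4;0 10.8 -20.8 0 -6.4;0 10.8 -20.8 0 -6.4;0 10.8 -20.8 0 -6.4;0 0 0 0 0' 
python3 -m creep '0 0 0 -20 0;0 0 0 -25 0;0 0 0 -25 0;0 0 0 -12 0;0 0 0 0 0' 30
python3 st.py; python3 - <<'E'
from h import *
f=grab('side','side3'); cv2.imwrite('pics/g3.png',cv2.resize(f['img'][110:270,260:440,::-1],None,fx=4,fy=3.7,interpolation=cv2.INTER_CUBIC))
E
```

```text
time_s: 5.37
position: [0.5788, -0.116, 0.2215]
ee_rot: [-0.305, 1.551, 0.296]
force: [-0.0, -0.2, -5.1]
grip_width: 0.0347
time_s: 5.78
position: [0.5739, -0.1089, 0.1367]
ee_rot: [-0.306, 1.558, 0.311]
force: [-0.3, -0.5, -4.3]
grip_width: 0.0342
t 5.78 p [ 573.9 -108.9  136.7] toolx [-0.01   0.001 -1.   ] jaw heading 22.5 F [-0.3 -0.5 -4.3] T [0.12 0.1  0.03] w 34.2 q [-0.14  0.58  0.35  2.01 -0.33  0.61  0.83]
```

View pics/g3.png

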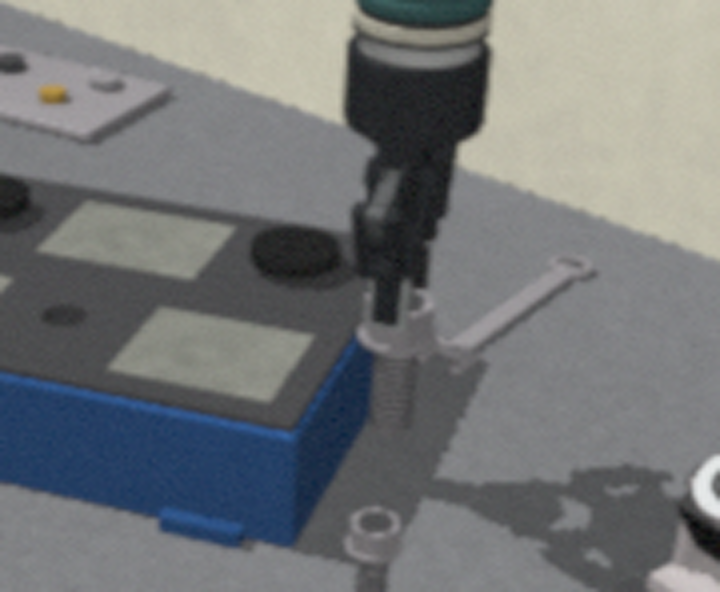

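```bash

python3 -m creep '0 -2.3 5.5 0 0;0 -2.3 5.5 0 0;0 -2.3 5.5 0 0;0 -1.5 3.7 0 0;0 -1.5 3.7 0 0' 
python3 -m creep '0 -1.5 3.7 0 0;0 -1.5 3.7 0 0;0 -1.2 2.8 0 0;0 -1.2 2.8 0 0;0 -.8 1.9 0 0' 
python3 -m creep '0 0 0 0 0;0 0 0 0 0' >/dev/null
python3 st.py; python3 - <<'E'
from h import *
f=grab('side','side4'); cv2.imwrite('pics/g4.png',cv2.resize(f['img'][110:270,260:440,::-1],None,fx=4,fy=3.7,interpolation=cv2.INTER_CUBIC))
E
```

```text
time_s: 6.25
position: [0.5693, -0.0883, 0.1428]
ee_rot: [-0.311, 1.544, 0.303]
force: [1.2, -5.6, -3.1]
grip_width: 0.0345
time_s: 6.67
position: [0.564, -0.0743, 0.1432]
ee_rot: [-0.311, 1.543, 0.301]
force: [1.2, -5.4, -2.7]
grip_width: 0.0345
t 6.83 p [563.9 -74.  143.1] toolx [ 0.007 -0.004 -1.   ] jaw heading 22.4 F [ 2.1 -5.4 -1.9] T [-1.34 -0.39  0.01] w 34.6 q [-0.21  0.55  0.36  2.05 -0.33  0.58  0.77]
```

View pics/g4.png

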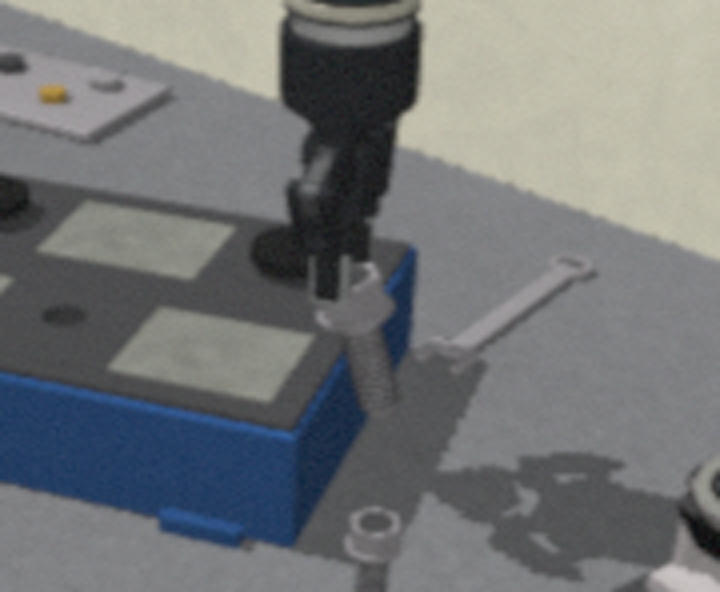

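```bash

python3 -m creep '0 -1.2 2.9 0 0;0 -1.2 2.9 0 0;0 -1.2 2.9 0 0;0 0 0 0 0;0 0 0 0 0' >/dev/null
python3 st.py
python3 -m creep '0 7 -17 0 0;0 8 -19.5 0 0;0 8 -19.5 15 0;0 0 0 40 0;0 0 0 40 0' 80 
python3 -m creep '0 0 0 0 0;0 0 0 0 0;0 0 0 0 0' 
python3 st.py; cat > bolt.py <<'E'
# fit the shank axis from the cloud below the gripper; args: name, heading guess/tilt guess via TCP
import sys
from h import *
def fit(n,tag,hd,tl=30):
    f=grab(n,tag); s=robot.read_state(); p=s['position']
    a,h=np.radians([tl,hd]); z=np.array([np.sin(a)*np.cos(h),np.sin(a)*np.sin(h),np.cos(a)])
    tcp=p-np.array([0,0,.004])   # pivot
    P=cloud(f).reshape(-1,3); ok=f['z_map'].reshape(-1)>0
    cam=np.array(f['position'])
    from scipy.optimize import least_squares
    z0=z.copy();o=tcp.copy()
    e1=np.cross(z0,[0,0,1.]);e1/=np.linalg.norm(e1);e2=np.cross(z0,e1)
    for k in range(4):
        d=P-o; t=d@z; r=np.linalg.norm(d-np.outer(t,z),axis=1)
        m=ok&(t<-.03)&(t>-.088)&(r<(.022,.018,.016,.015)[k]); q=P[m]
        def fun(x):
            zz=z0+x[0]*e1+x[1]*e2; zz/=np.linalg.norm(zz); oo=tcp+x[2]*e1+x[3]*e2
            d=q-oo; return np.linalg.norm(d-np.outer(d@zz,zz),axis=1)-.012
        x=least_squares(fun,[0,0,0,0],loss='soft_l1',f_scale=.001).x
        z=z0+x[0]*e1+x[1]*e2;z/=np.linalg.norm(z);o=tcp+x[2]*e1+x[3]*e2
    t=(q-o)@z
    print(n,len(q),'axis',z.round(3),'tilt',np.degrees(np.arccos(z[2])).round(1),'head',np.degrees(np.arctan2(z[1],z[0])).round(1),
      'off',((o-tcp)*1e3).round(1),'tip t mm',(np.percentile(t,1)*1e3).round(1),'tipxyz',(o+z*np.percentile(t,1)).round(4),'rms',np.sqrt((fun(x)**2).mean())*1e3)
    return f,o,z
E
python3 - <<'E'
from bolt import *
for n in('side','top'): fit(n,n+'5',112.5)
E
```

```text
t 7.3 p [559.7 -64.3 142.5] toolx [ 0.005 -0.002 -1.   ] jaw heading 22.4 F [ 3.2 -4.8 -3.4] T [-1.16 -0.58 -0.03] w 34.5 q [-0.22  0.55  0.36  2.06 -0.34  0.58  0.76]
time_s: 7.72
position: [0.5786, -0.1188, 0.2356]
ee_rot: [-0.303, 1.556, 0.308]
force: [0.9, 0.8, -5.3]
grip_width: 0.0331
time_s: 7.97
position: [0.5793, -0.1169, 0.2354]
ee_rot: [-0.306, 1.551, 0.311]
force: [0.1, -0.0, -6.8]
grip_width: 0.0326
t 7.97 p [ 579.3 -116.9  235.4] toolx [-0.003  0.002 -1.   ] jaw heading 22.5 F [ 0.1 -0.  -6.8] T [0.09 0.13 0.01] w 32.6 q [-0.18  0.46  0.42  1.93 -0.25  0.81  0.77]
side 268 axis [-0.116  0.335  0.935] tilt 20.7 head 109.1 off [ 3.  -4.3  2.9] tip t mm -87.5 tipxyz [ 0.5918 -0.1505  0.1517] rms 1.2608168084477724Traceback (most recent call last):
  File "<stdin>", line 2, in <module>
  File "bolt.py", line 23, in fit
    'off',((o-tcp)*1e3).round(1),'tip t mm',(np.percentile(t,1)*1e3).round(1),'tipxyz',(o+z*np.percentile(t,1)).round(4),'rms',np.sqrt((fun(x)**2).mean())*1e3)
                                             ~~~~~~~~~~~~~^^^^^
    return _quantile_unchecked(
        a, q, axis, out, overwrite_input, method, keepdims, weights)
    return _ureduce(a,
                    func=_quantile_ureduce_func,
    ...<5 lines>...
                    overwrite_input=overwrite_input,
                    method=method)
    r = func(a, **kwargs)
    result = _quantile(arr,
                       quantiles=q,
    ...<2 lines>...
                       out=out,
                       weights=wgt)
    slices_having_nans = np.isnan(arr[-1, ...])
                                  ~~~^^^^^^^^^
IndexError: index -1 is out of bounds for axis 0 with size 0
```

```bash
python3 - <<'E'
from h import *
f=dict(np.load('pics/side5.npz')); cv2.imwrite('pics/g5.png',cv2.resize(f['img'][90:230,280:440,::-1],None,fx=4.5,fy=4.2,interpolation=cv2.INTER_CUBIC))
for n,hd in((20,110),(30,112.5)):
    pass
s=robot.read_state();print(s['time_s'],s['position'])
E
```

```text
8.0667 [ 0.57866019 -0.11712733  0.23413553]
```

View pics/g5.png

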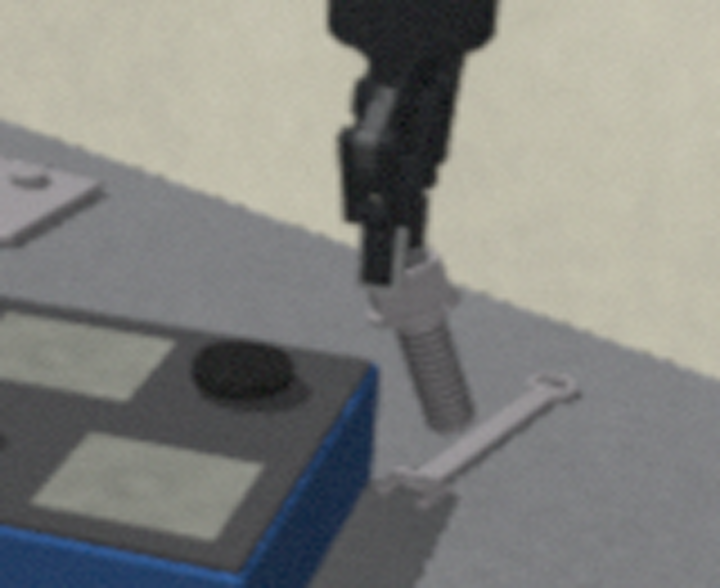

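```bash

python3 -m creep '0 0 0 -30 0;0 0 0 -32 0;0 0 0 -30 0;0 0 0 0 0' 80 >/dev/null
python3 -m creep '0 -4 9.7 0 0;0 -4 9.7 0 0;0 -4 9.7 0 0;0 -4 9.7 0 0;0 -1.4 3.3 0 0' 40
python3 -m creep '0 -1.4 3.3 0 0;0 -1.4 3.3 0 0;0 -1.4 3.3 0 0;0 -1.4 3.3 0 0;0 -1.4 3.3 0 0' 
python3 -m creep '0 -1.4 3.3 0 0;0 0 0 0 0;0 0 0 0 0' 
python3 st.py
python3 -m creep '0 0 0 0 0;0 0 0 0 0' 80 >/dev/null
python3 -m creep '0 8 -19 0 0;0 8 -19 0 0;0 8 -19 20 0;0 0 0 35 0;0 0 0 40 0' 80 >/dev/null
python3 -m creep '0 0 0 0 0;0 0 0 0 0;0 0 0 0 0' 
python3 - <<'E'
from bolt import *
fit('side','side6',112.5,25);fit('side','side6b',112.5,32)
E
```

```text
time_s: 8.82
position: [0.5631, -0.0732, 0.1454]
ee_rot: [-0.308, 1.547, 0.311]
force: [0.3, 0.6, -6.1]
grip_width: 0.0328
time_s: 9.23
position: [0.5582, -0.0629, 0.145]
ee_rot: [-0.31, 1.545, 0.302]
force: [1.9, -6.9, -6.3]
grip_width: 0.0325
time_s: 9.48
position: [0.5577, -0.0612, 0.1455]
ee_rot: [-0.31, 1.544, 0.299]
force: [2.1, -6.7, -3.3]
grip_width: 0.0328
t 9.48 p [557.7 -61.2 145.5] toolx [ 0.007 -0.006 -1.   ] jaw heading 22.3 F [ 2.1 -6.7 -3.3] T [-1.79 -0.56  0.  ] w 32.8 q [-0.24  0.54  0.37  2.07 -0.33  0.58  0.75]
time_s: 10.32
position: [0.5777, -0.1129, 0.2384]
ee_rot: [-0.306, 1.551, 0.309]
force: [-1.2, 0.8, -5.5]
grip_width: 0.0323
side 270 axis [-0.141  0.329  0.934] tilt 20.9 head 113.2 off [ 1.5 -5.2  2.5] tip t mm -87.1 tipxyz [ 0.5909 -0.1464  0.1547] rms 1.2100278138881655
side 271 axis [-0.124  0.336  0.934] tilt 21.0 head 110.3 off [ 1.8 -4.2  2.9] tip t mm -87.1 tipxyz [ 0.5897 -0.1462  0.1547] rms 1.1723826592223376
```

```bash

python3 -m creep '0 0 0 -35 0;0 0 0 -35 0;0 0 0 -25 0;0 0 0 0 0' 80 >/dev/null
python3 -m creep '0 -4 9.7 0 0;0 -4 9.7 0 0;0 -4 9.7 0 0;0 -4 9.7 0 0;0 -2.5 6 0 0' 30
python3 -m creep '0 -1.8 4.3 0 0;0 -1.8 4.3 0 0;0 -1.8 4.3 0 0;0 -1.8 4.3 0 0;0 -1.8 4.3 0 0' 
python3 -m creep '0 -1.8 4.3 0 0;0 -1.8 4.3 0 0;0 0 0 0 0;0 0 0 0 0' 
python3 st.py
python3 -m creep '0 0 0 0 0;0 0 0 0 0' 80 >/dev/null
python3 -m creep '0 8 -19 0 0;0 8 -19 0 0;0 8 -19 20 0;0 0 0 35 0;0 0 0 40 0' 80 >/dev/null
python3 -m creep '0 0 0 0 0;0 0 0 0 0;0 0 0 0 0' 
python3 - <<'E'
from bolt import *
fit('side','side7',112.5,30)
E
```

```text
time_s: 11.17
position: [0.5605, -0.0664, 0.1455]
ee_rot: [-0.308, 1.547, 0.31]
force: [0.6, -1.4, -6.0]
grip_width: 0.0326
time_s: 11.58
position: [0.5553, -0.0529, 0.1462]
ee_rot: [-0.312, 1.541, 0.297]
force: [2.8, -9.3, -5.6]
grip_width: 0.0329
time_s: 11.92
position: [0.5507, -0.0414, 0.146]
ee_rot: [-0.309, 1.543, 0.302]
force: [1.5, -5.9, -0.8]
grip_width: 0.0328
t 11.92 p [550.7 -41.4 146. ] toolx [ 0.007 -0.003 -1.   ] jaw heading 22.3 F [ 1.5 -5.9 -0.8] T [-1.38 -0.53  0.02] w 32.8 q [-0.28  0.53  0.37  2.09 -0.34  0.57  0.72]
time_s: 12.75
position: [0.5704, -0.0944, 0.2384]
ee_rot: [-0.306, 1.551, 0.31]
force: [-0.7, 0.2, -5.8]
grip_width: 0.0321
side 279 axis [-0.183  0.439  0.879] tilt 28.4 head 112.7 off [ 2.9 -7.   4.4] tip t mm -87.1 tipxyz [ 0.5887 -0.1396  0.1614] rms 1.3493961154589573
```

```bash

python3 -m creep '0 -9.5 -23.2 3.3 6.1;0 -9.5 -23.2 3.3 6.1;0 -9.5 -23.2 3.3 6.1;0 -9.5 -23.2 3.3 6.1;0 -9.5 -23.2 3.3 6.1' 80 >/dev/null
python3 -m creep '0 -9.5 -23.2 3.3 6.1;0 -9.5 -23.2 3.3 6.1;0 -9.5 -23.2 3.3 6.1;0 -9.5 -23.2 3.3 6.1;0 0 0 0 0' >/dev/null
python3 -m creep '0 0 0 0 0;0 0 0 0 0;0 0 0 0 0' >/dev/null
python3 st.py
python3 - <<'E'
from bolt import *
f,o,z=fit('side','side8',167.5,28)
cv2.imwrite('pics/g8.png',cv2.resize(f['img'][120:300,340:500,::-1],None,fx=4,fy=3.3,interpolation=cv2.INTER_CUBIC))
try: fit('top','top8',167.5,28)
except Exception as e: print(e)
E
```

```text
t 13.88 p [ 486.4 -302.6  267.5] toolx [-0.003  0.002 -1.   ] jaw heading 77.4 F [ 0.1  0.3 -5.2] T [ 0.06  0.04 -0.04] w 32.2 q [ 0.3   0.37  0.23  1.94 -0.11  0.85  1.95]
side 214 axis [-0.476  0.092  0.875] tilt 29.0 head 169.1 off [ 5.8 -2.   3.2] tip t mm -87.5 tipxyz [ 0.5341 -0.3127  0.1904] rms 0.7197955155054357
top 123 axis [-0.478  0.11   0.872] tilt 29.4 head 167.1 off [5.6 0.6 2.9] tip t mm -87.6 tipxyz [ 0.5343 -0.3118  0.1906] rms 0.6592056103307224
```

View pics/g8.png

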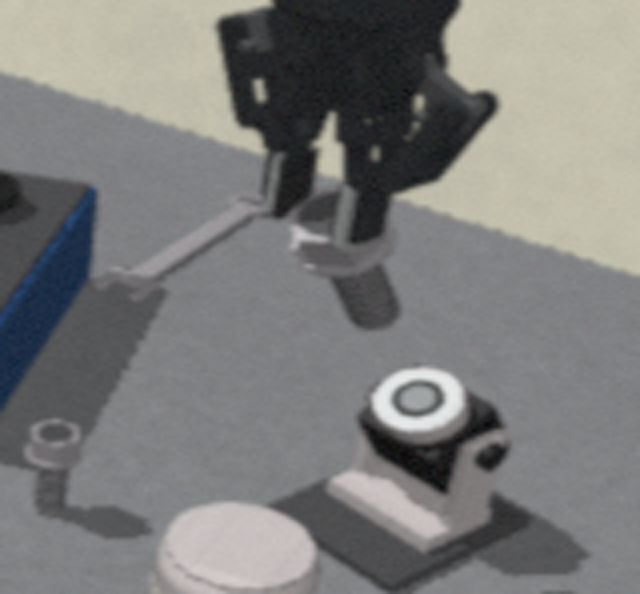

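```bash

python3 -m creep '0 2.6 -1.4 -5.3 0;0 2.6 -1.4 -5.3 0;0 2.6 -1.4 -5.3 0;0 0 0 0 0;0 0 0 0 0' 80 >/dev/null
python3 -m creep '0 0 0 0 0;0 0 0 0 0;0 0 0 0 0;0 0 0 0 0;0 0 0 0 0' 
cat > chk.py <<'E'
from bolt import *
L=np.array([.581,-.325,.1053]);a,h=np.radians([30,167.5]);n=np.array([np.sin(a)*np.cos(h),np.sin(a)*np.sin(h),np.cos(a)])
for c in('side','top'):
    f,o,z=fit(c,c+'9',167.5,29)
    tip=o+z*((-.0872))
    d=tip-L; print('along',d@n*1e3,'lateral',((d-(d@n)*n)*1e3).round(1),'angle',np.degrees(np.arccos(z@n)))
E
python3 chk.py; python3 st.py
```

```text
time_s: 14.82
position: [0.4943, -0.309, 0.2533]
ee_rot: [-1.045, 1.305, 1.045]
force: [0.7, -0.4, -4.7]
grip_width: 0.0325
side 205 axis [-0.479  0.106  0.872] tilt 29.4 head 167.5 off [ 6.  -1.5  3.5] tip t mm -87.6 tipxyz [ 0.5422 -0.3198  0.1764] rms 0.7452732322528679
along 81.47814825017392 lateral [ 0.8 -3.6  0.9] angle 0.6451346921057279
top 118 axis [-0.478  0.112  0.871] tilt 29.4 head 166.8 off [6.  0.3 3.2] tip t mm -87.7 tipxyz [ 0.5422 -0.3185  0.176 ] rms 0.5849674837615733
along 81.4526471756744 lateral [ 0.7 -2.2  0.7] angle 0.6676022060258688
t 14.92 p [ 494.2 -309.   253.3] toolx [ 0. -0. -1.] jaw heading 77.3 F [-0.   0.6 -5.2] T [-0.    0.08  0.02] w 32.1 q [ 0.31  0.4   0.23  1.93 -0.12  0.82  1.95]
```

```bash

python3 -m creep '0 0 2.8 -1.5 0;0 0 0 0 0;0 0 0 0 0;0 0 0 0 0;0 0 0 0 0' >/dev/null
python3 -m creep '0 0 0 0 0;0 0 0 0 0;0 0 0 0 0;0 0 0 0 0;0 0 0 0 0' 
python3 chk.py; python3 st.py; python3 - <<'E'
from h import *
cv2.imwrite('pics/end.png',cv2.resize(np.load('pics/top9.npz')['img'][20:300,150:510,::-1],None,fx=2,fy=2))
E
```

```text
time_s: 15.75
position: [0.4943, -0.3061, 0.2516]
ee_rot: [-1.045, 1.306, 1.045]
force: [-0.2, -0.5, -5.7]
grip_width: 0.032
side 207 axis [-0.475  0.105  0.874] tilt 29.1 head 167.5 off [ 6.2 -1.5  3.5] tip t mm -87.7 tipxyz [ 0.5421 -0.3169  0.1745] rms 0.8010614482923347
along 80.3054734362848 lateral [ 0.1 -0.5  0.1] angle 0.8997150657271875
top 117 axis [-0.476  0.11   0.872] tilt 29.3 head 167.0 off [6.1 0.3 3.3] tip t mm -87.5 tipxyz [ 0.542  -0.3155  0.1746] rms 0.6115517226548455
along 80.3127737307665 lateral [ 0.1  0.8 -0.1] angle 0.7810687856195418
t 15.85 p [ 494.3 -306.1  251.6] toolx [-0. -0. -1.] jaw heading 77.3 F [ 0.8  0.2 -4.8] T [-0.07  0.07  0.03] w 31.9 q [ 0.31  0.4   0.23  1.93 -0.12  0.82  1.95]
```

View pics/end.png

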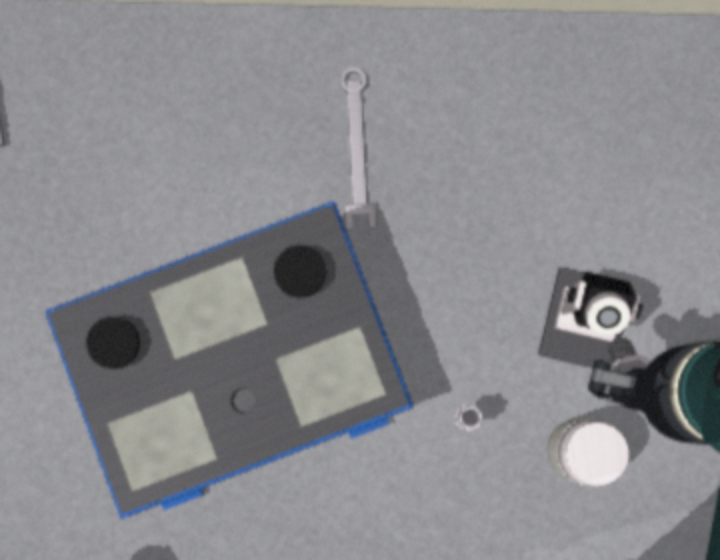

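```bash
python3 -c "
from plant import robot
print(robot.job_done())"
```

```text
the job is handed in; nothing more can be done
None
```

The bolt is out of the casting and held in front of the inspection camera, threaded end towards the lens. I handed the job in at about 16 s of the 42 s allowed.

- **Method:** the moves can only turn the tool about the vertical. To get the 30° lean, I gripped the head by two flats and pushed the shank against the casting's outer top edge until the bolt swung in the pads. Two pushes left it near 21° and a third brought it to about 28–29°. I then turned it to the lens heading, moved it over the lens and held it there at 80 N.
- **Position:** on the last check, both cameras put the tip about 80 mm from the glass (80.3 mm) and within 1 mm of the lens axis. The bolt's axis was within 1° of the lens axis. I took the tip position from the cameras' depth data, so it could be off by 1–2 mm.
- **Forces:** the steady wrist reading was about 5 N, the bolt's own weight. The readings printed between moves never passed about 10 N.
- **Bystanders:** in the last picture the two feet, the tin, the wrench and the camera look to be where they started. I judged that by eye and did not re-measure them.
- **Grip:** the finger opening crept from 32.6 to 31.9 mm at 80 N. The bolt's angle held steady to within the measurement over the last looks.

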